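# Hold the handheld digital microscope over the fossil

## Task

Draw the handheld digital microscope up out of its sloping charging cradle, turn it until it points straight down, and hold it still over the middle of the coiled fossil with its lens end about 2 cm clear above it. The lens must not touch the fossil or its dish, and the other specimens and everything else on the bench stay as they are. Finish while still holding it there: do not put it down or let go.

Things in the scene. Friction and masses are not known exactly. Their poses are not given: they have to be found in the camera images.
- handset: The handheld digital microscope: white round barrel 35 mm across, 145 mm long, 130-210 g; clear lens end tapering to 27 mm, black rear cap. Origin: middle of the lens end face; z runs along the barrel to the rear cap. It starts lens down in the cradle's sleeve, leaning 45 degrees, rear cap up and roughly towards the robot; its rear 70 mm stand free to be gripped across.
- cradle: The charging cradle, fixed: grey foot 124 x 92 x 20 mm, on it a round sleeve sloping 45 degrees, opening upwards and to the cradle's -x; 53 mm across at its black rim, 40 mm inside, 70 mm deep. The handset is loose in it and draws out straight along the slope. Origin: middle of the underside, z up. The rim's middle is 22 mm to -x of the origin, 93 mm up.
- cradle_seat (a point): Middle of the floor of the sleeve, where the lens end rests: 28 mm to the +x side of the cradle's origin, 44 mm above the bench. The handset is out of the sleeve when its lens end is more than 70 mm from here.
- fossil: The coiled fossil (ammonite): a flat brown stone spiral about 48 mm across and 15 mm thick, lying flat in one of three like petri dishes. Origin at the middle of its underside, z up.
- fossil_top (a point): Middle of the fossil's upper face, 15 mm above its underside and 18 mm above the bench.
- dish_fossil: The round open glass petri dish that the fossil lies in: 90 mm across, 13 mm high, floor 3 mm thick, loose. Origin at the middle of its underside.
- dish_crystal: A like petri dish, holding the crystals. Origin at the middle of its underside. Leave alone.
- crystal: A cluster of pale pointed crystals on a brown stone 42 x 30 mm, 32 mm high in all. Leave alone.
- dish_limpet: A like petri dish, holding the limpet shell. Origin at the middle of its underside. Leave alone.
- limpet: A ribbed conical limpet shell 47 mm across and 17 mm high. Leave alone.
- beaker: Open glass beaker 68 mm across, 92 mm high, at the far right of the dishes. Origin at its underside. Leave alone.
- flask: Stoppered conical glass flask 84 mm across the foot, 133 mm high, beyond the dishes. Origin at its underside. Leave alone.
- reagent: Amber reagent bottle 56 mm across, 115 mm high, to the left of the cradle. Origin at its underside. Leave alone.
- slidebox: Shut wooden slide box 80 x 170 x 34 mm, beyond the cradle and dishes. Origin at its underside. Leave alone.
- forceps: Steel forceps 135 mm long, 5 mm thick, lying to the right of the dishes. Leave alone.
Mind the look-alikes: they are no part of the job. Leave any purple look-alike of the cradle alone. Leave any blue look-alike of the dish_fossil alone.

How it is judged:
By the outcome, as a careful person would: the job done as asked, in the order asked, and still so for the second after the job is handed in, while the arm keeps its last pose, push and grip.
It also fails if it takes over 40 s, if anything falls off the work surface, if the arm or the gripper's body presses on something with over 40 N, if the wrist force passes 120 N, or if a joint passes its speed limit or range.

## Robot

A 7-joint arm with a two-finger parallel gripper is mounted at the origin on the work surface. World frame = base frame: x ahead of the robot, y to its left, z up, the work surface at z = 0. Lengths are in m, angles in rad, forces in N, time in s.
With the tool pointing down it reaches from about 0.4 to 0.85 m from the base axis. Payload 6.9 kg.
Tool frame: the origin (TCP) lies midway between the tips of the shut fingers; the grasp point (between the pads) lies behind it (ctrl.pinch_z is the z of the grasp point in the tool frame, in m); z points along the fingers, y is the direction in which the jaws open and shut (so a half turn about z gives the same grasp; the last joint's range is limited). The gripper opens to 85 mm and grips with 20 to 120 N. Pads are 22 mm wide; open, the fingers measure 114 mm over their backs; the gripper's body (76 mm by 85 mm) begins 54 mm behind the grasp point. The pads swing forward as they close: fully open they stand 13 mm farther back than shut.
Start: joints at [0.105, 0.507, -0.238, 1.5, 0.126, 1.149, -0.155], TCP at [0.625, -0, 0.231] pointing down, gripper open.
Joint ranges: [-3.08, 3.08], [-0.24, 2.05], [-1.43, 1.35], [0, 2.5], [-1.52, 4.66], [0.17, 1.96], [-2.89, 2.89]. Speed limits (rad/s): [2.39, 2.39, 3.14, 3.14, 3.14, 3.14, 3.14].

## Interface

Orientations are given as a unit quaternion [w, x, y, z].
In Python, from station import ctrl, get_state, vision, ticket, models gives the robot as it stands. Calls block until the motion is done:
- ctrl.movep(position, orientation): joint-space move of the TCP to a pose.
- ctrl.movel(position, frame=None, max_speed=0.15): straight line of the TCP; frame=None keeps the orientation; max_speed is the mean speed in m/s.
- ctrl.set_joints(angles): joint-space move.
- ctrl.ungrasp() and ctrl.close_gripper(force=None): open the fingers fully, or close them until they stop; force is the grip in N (None keeps the last).
- ctrl.pause(seconds).
- ctrl.ik(position, orientation): joint angles nearest the present ones, or None.
- get_state(): the state.
- vision.grab_frame(name): name is "scene" or "side" or "wrist"; returns (picture, depth): 384x512x3 uint8, blue, green, red; 384x512 float32, m along the optical axis (not along the pixel's ray), 0 where there is no reading.
- vision.camera_info(name): a dict with "mtx" (3x3 intrinsics, pixels), "R" (3x3) and "t" (3): a world point X has camera coordinates R X + t; the wrist camera has in their place "hand_eye" (4x4, takes a point from camera to tool coordinates, whose origin is the TCP and whose axes are the flange's). Camera axes: x right, y down, z forward; pixel columns grow to the right and rows downward; lengths in m; the calibration is good to about 2 mm. A picture is of the moment at which its call begins: read the wrist's pose just before it. camera_info takes no time and is no camera call.
A pose or a line that the arm cannot do raises ctrl.Unreachable and nothing moves.
- ticket.close_job(): hands the job in, once; it reports no verdict.
Trained networks look in the newest picture that a camera, given by its name, has taken for a name from the list of things; names that differ only in an ending like _2 or _b are one class to them, and where a whole thing is asked for, a point or a joint stands for the part that bears it (a point fixed in the world has none). Each returns a list of dicts, best first, with "p" (0 to 1); they miss things now and then, are a little off and sometimes report something else, mostly with a low value. They report only what shows in the picture. A call takes as long as a camera call. They do not tell look-alikes from the thing itself.
- models.recognise(camera, target): "point" ([column, row] in pixels, amid what is visible of it).
- models.masks_of(camera, target): "mask" (384x512 bool, what is visible of it) and "point" ([column, row] in pixels, amid what is visible of it).
The state is a dict: "time": time; "qpos": joint angles; "qd": joint speeds; "tau": joint torques, N m; "tcp_pos": TCP position; "eef_rot": TCP orientation; "contact_force": force on the tool from outside, world axes, zero at the start; "wrist_torque": the same for the moment, N m; "width": finger opening in m.
Only numpy, scipy, OpenCV 4.12 (cv2) and the standard library are available. Lean on these libraries where they do the work, as an engineer would, in place of code of your own. Each camera call takes 0.05 s, during which the arm holds its last target.

## Working session

There is one attempt and no reset: what is moved stays moved. The work goes in short steps, each a Python script; the robot and the scene stay as the last script left them, time stands still between calls to the robot, and variables do not carry over. Pictures are saved under pics/ and viewed, and the job is handed in when it is done.

```bash
mkdir -p pics; ls
cat > h.py <<'E'
import numpy as np, cv2
from station import ctrl,get_state,vision,ticket,models
from scipy.spatial.transform import Rotation as Rn
def cam(n): 
    c=vision.camera_info(n); return {k:np.array(v) for k,v in c.items()}
def pts(n,depth,mask=None):
    c=cam(n);K=c['mtx']
    m=depth>0
    if mask is not None:m&=mask
    v,u=np.nonzero(m);z=depth[v,u]
    P=np.c_[(u-K[0,2])*z/K[0,0],(v-K[1,2])*z/K[1,1],z]
    if 'R' in c: return (P-c['t'])@c['R']
    s=get_state();H=c['hand_eye'];P=P@H[:3,:3].T+H[:3,3]
    return P@Rn.from_quat(np.roll(s['eef_rot'],-1)).as_matrix().T+s['tcp_pos']
E
python3 - <<'E'
from h import *
for n in ['scene','side']:
    im,d=vision.grab_frame(n);cv2.imwrite(f'pics/{n}0.png',im);np.save(f'{n}0.npy',d)
    for t in ['handset','cradle','fossil','dish_fossil','beaker','reagent','slidebox']:
        for r in models.masks_of(n,t)[:4]:
            p=pts(n,d,r['mask']);print(n,t,round(r['p'],2),np.round(r['point']),r['mask'].sum(),np.round(np.median(p,0),3) if len(p) else None)
print(get_state(),ctrl.pinch_z);print(cam('wrist')['hand_eye'])
E
```

```text
pics
scene handset 0.59 [268. 125.] 97 [0.547 0.2   0.112]
scene cradle 0.59 [282. 146.] 648 [0.599 0.2   0.027]
scene cradle 0.58 [319. 123.] 1150 [0.638 0.36  0.027]
scene fossil 0.46 [212. 180.] 152 [ 0.49  -0.002  0.015]
scene fossil 0.41 [208. 225.] 116 [ 0.571 -0.131  0.017]
scene fossil 0.17 [301. 213.] 1760 [0.772 0.047 0.035]
scene dish_fossil 0.65 [242. 201.] 666 [ 0.609 -0.008  0.006]
scene dish_fossil 0.6 [212. 189.] 520 [ 0.489 -0.014  0.007]
scene beaker 0.79 [171. 307.] 826 [ 0.655 -0.387  0.055]
scene beaker 0.38 [119. 283.] 114 [ 0.481 -0.398  0.006]
scene reagent 0.67 [284.  84.] 437 [0.473 0.416 0.069]
scene slidebox 0.9 [301. 213.] 1714 [0.772 0.049 0.036]
side handset 0.9 [192. 147.] 393 [0.521 0.189 0.132]
side handset 0.73 [153. 126.] 606 [0.466 0.415 0.062]
side cradle 0.86 [213. 167.] 1322 [0.566 0.192 0.024]
side cradle 0.56 [212. 124.] 1048 [0.627 0.359 0.04 ]
side fossil 0.68 [377. 328.] 1581 [ 0.678 -0.389  0.058]
side fossil 0.63 [214. 234.] 206 [ 0.492 -0.004  0.014]
side dish_fossil 0.96 [216. 239.] 784 [ 0.49  -0.014  0.005]
side dish_fossil 0.58 [262
[... 668 characters left out ...]
-6.20286942e+01, -2.18414985e+00, -2.49955058e+01,
        1.39048614e-02,  2.30885395e-03,  6.82424314e-06]), 'tcp_pos': array([ 6.25004373e-01, -1.69652022e-05,  2.31304207e-01]), 'eef_rot': array([2.58767723e-05, 7.07102447e-01, 7.07111115e-01, 1.03940596e-05]), 'contact_force': array([ 0.09877916,  0.69286192, -0.63037283]), 'wrist_torque': array([-0.00272024, -0.03165104,  0.00317331]), 'width': 0.0851581818278465} -0.0187
[[ 4.87332109e-04 -9.60275022e-01 -2.79054912e-01  7.17206045e-02]
 [ 9.99999686e-01  2.93409943e-04  7.36692698e-04  7.17448673e-04]
 [-6.25550111e-04 -2.79055184e-01  9.60274863e-01 -1.42117678e-01]
 [ 0.00000000e+00  0.00000000e+00  0.00000000e+00  1.00000000e+00]]
```

Run:
```python
import cv2
a=cv2.imread('pics/scene0.png');b=cv2.imread('pics/side0.png')
cv2.imwrite('pics/sc_c.png',cv2.resize(a[60:330,90:390],None,fx=2.6,fy=2.2))
cv2.imwrite('pics/si_c.png',cv2.resize(b[80:350,120:420],None,fx=2.6,fy=2.2))
```

```text
(no output)
```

View pics/sc_c.png

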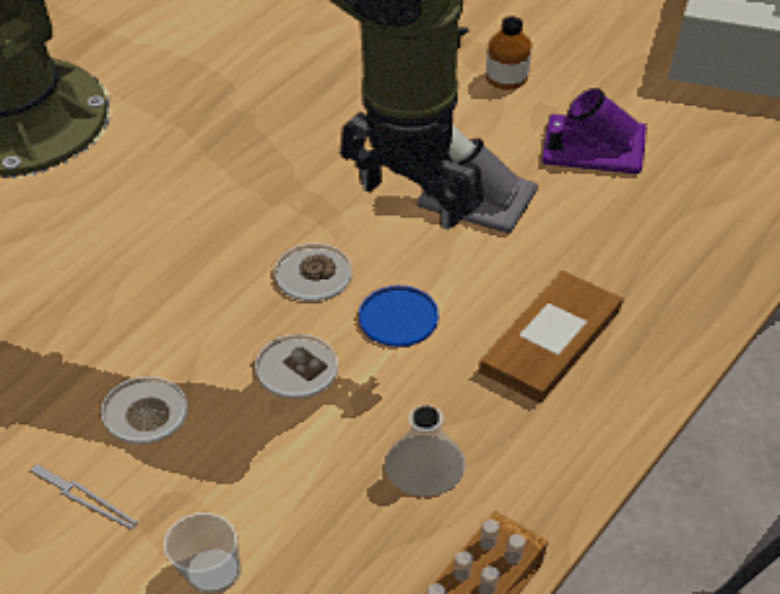

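View pics/si_c.png

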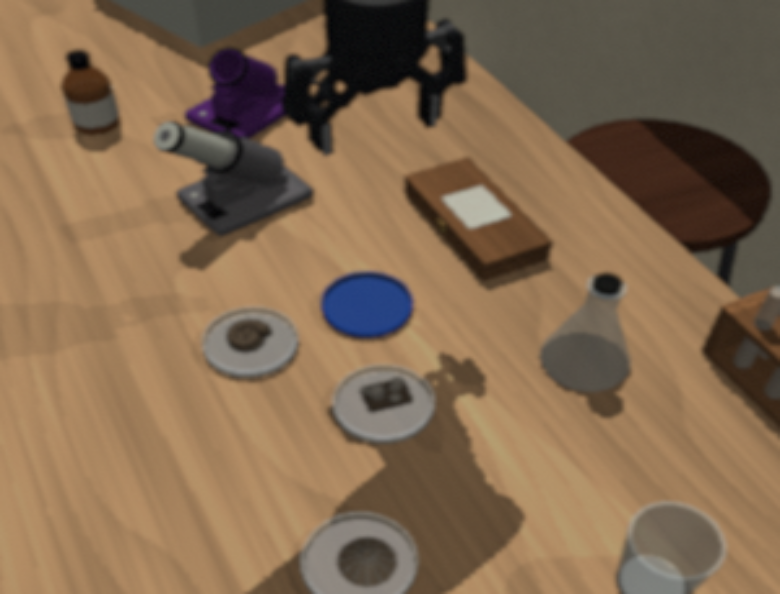

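Candidates, in scene pixels:
- **Cradle:** the grey one with the handset is at (282,146). The purple look-alike at (319,123) is rejected.
- **Fossil:** the coiled spiral is at (212,180) (side 214,234). The crystals at (208,225) and the limpet at about (147,247) are rejected, as is the empty blue dish at (242,201).

Next I'll fit the handset axis and take a wrist view as the close check.

Run:
```python
from h import *
# view from above-behind, tool tilted forward
for p,tilt in [((0.36,0.10,0.34),0.5)]:
    z=np.array([np.sin(tilt),0,-np.cos(tilt)])
    for s in (1,-1):
        y=np.array([0,s,0]);x=np.cross(y,z)
        q=np.roll(Rn.from_matrix(np.c_[x,y,z]).as_quat(),1)
        print(s,ctrl.ik(p,q), Rn.from_quat(np.roll(get_state()['eef_rot'],-1)).as_matrix().round(2).tolist())
P=[]
im,d=vision.grab_frame('side')
r=models.masks_of('side','handset')[0];m=cv2.erode(r['mask'].astype(np.uint8),np.ones((3,3)))>0
p=pts('side',d,m);print(len(p));c=p.mean(0);u,s,vt=np.linalg.svd(p-c);print(c,s/np.sqrt(len(p)),vt[0],p.min(0),p.max(0))
# cradle foot top
r=models.masks_of('side','cradle');
for k in r[:2]:
    p=pts('side',d,k['mask']);f=p[(p[:,2]>.012)&(p[:,2]<.026)][:,:2].astype(np.float32);print(len(f),cv2.minAreaRect(f))
```

```text
1 None [[-0.0, 1.0, 0.0], [1.0, 0.0, -0.0], [-0.0, 0.0, -1.0]]
-1 None [[-0.0, 1.0, 0.0], [1.0, 0.0, -0.0], [-0.0, 0.0, -1.0]]
681
[ 0.56815124 -0.13879144  0.00573504] [0.02491627 0.02363157 0.00318281] [ 0.39182723  0.91952072 -0.03087175] [ 5.26314110e-01 -1.79451757e-01 -5.78784318e-05] [ 0.61069182 -0.09105726  0.01739789]
382 ((0.6225763559341431, 0.3555523753166199), (0.08942878246307373, 0.1199895516037941), 79.87598419189453)
636 ((0.5707061290740967, 0.20683062076568604), (0.12116371840238571, 0.09109194576740265), 10.020163536071777)
```

```bash
cat >> h.py <<'E'
def frame(z,s):
    z=np.array(z)/np.linalg.norm(z);y=s*np.cross([0,0,1],z);y/=np.linalg.norm(y)
    return np.roll(Rn.from_matrix(np.c_[np.cross(y,z),y,z]).as_quat(),1)
E
python3 - <<'E'
from h import *
from scipy.optimize import least_squares
im,d=vision.grab_frame('side')
r=[k for k in models.masks_of('side','handset') if abs(k['point'][0]-192)<15 and abs(k['point'][1]-147)<15]
print(len(r))
p=pts('side',d,cv2.erode(r[0]['mask'].astype(np.uint8),np.ones((3,3)))>0)
c=cam('side');cc=-c['R'].T@c['t'];print('cam',cc)
f=p[(p[:,2]>.085)]
def res(v):
    a=np.array([-np.cos(v[2])*np.cos(v[3]),-np.sin(v[2])*np.cos(v[3]),np.sin(v[3])])
    o=np.array([.522,v[0],v[1]]);w=f-o;t=w@a
    return np.linalg.norm(w-np.outer(t,a),axis=1)-.0175
for free in (1,0):
    g=(lambda v:res(v)) if free else (lambda v:res([v[0],v[1],v[2],np.pi/4]))
    s=least_squares(g,[.198,.122,.17,np.pi/4],loss='soft_l1',f_scale=.002);v=s.x
    print(v,np.degrees(v[2:]),np.abs(g(v)).mean())
psi=v[2]
a=np.array([-np.cos(psi)*.7071,-np.sin(psi)*.7071,.7071])
t=(f-np.array([.522,v[0],v[1]]))@a;print('t range',np.percentile(t,[1,5,95,99]))
seat=np.array([.571+.028*np.cos(.175),.207+.028*np.sin(.175),.044]);print('foot-based axis at x=.522',seat+a*((.522-seat[0])/a[0]))
print('fit', v[:2])
for s in (1,-1):
  q=frame(-a,s)
  for k in (.11,.16,.2,.22,.26): 
    P=seat+a*k; j=ctrl.ik(P,q);print(s,k,P.round(3),None if j is None else np.round(j,2))
  print('down',[(y,ctrl.ik([.49,0,.13],frame([1e-3*np.cos(y),1e-3*np.sin(y),-1],s)) is not None) for y in (0,.17,.5)])
E
```

```text
1
cam [ 0.34326196 -0.57597415  0.7801564 ]
[0.20180976 0.12165072 0.17135886 0.79125322] [ 9.81813964 45.33547011] 0.002400126826573694
[0.20180044 0.12160868 0.17349075 0.78539816] [ 9.9402878 45.       ] 0.002395786793272987
t range [-0.03748936 -0.03327344  0.03584436  0.03727212]
foot-based axis at x=.522 [0.522      0.19845553 0.12173935]
fit [0.20180044 0.12160868]
1 0.11 [0.522 0.198 0.122] None
1 0.16 [0.487 0.192 0.157] None
1 0.2 [0.459 0.187 0.185] None
1 0.22 [0.445 0.185 0.2  ] None
1 0.26 [0.417 0.18  0.228] None
down [(0, True), (0.17, True), (0.5, True)]
-1 0.11 [0.522 0.198 0.122] None
-1 0.16 [0.487 0.192 0.157] None
-1 0.2 [0.459 0.187 0.185] None
-1 0.22 [0.445 0.185 0.2  ] None
-1 0.26 [0.417 0.18  0.228] None
down [(0, True), (0.17, True), (0.5, True)]
```

Run:
```python
from h import *
psi=.1725
a=np.array([-np.cos(psi),-np.sin(psi),1])*.70711
seat=np.array([.5985,.2125,.044])
yh=np.array([np.sin(psi),-np.cos(psi),0])  # rotate about: 
fos=np.array([.49,0,.018])
def R(axis,t): return Rn.from_rotvec(np.array(axis)*t).as_matrix()
side=np.cross([0,0,1],-a);side/=np.linalg.norm(side)   # horizontal, approx +y
import time
t0=time.time()
for phi in np.radians([-60,-30,0,30,60]):
  for al in np.radians([15,30,45,60,75,90]):
    for s in (1,-1):
      # z: from -a rotate about side by al toward -x(back/down)
      B=R(a,phi)
      y=B@side; z=B@(R(side,al)@(-a)); 
      M=np.c_[np.cross(s*y,z),s*y,z]; q=lambda M:np.roll(Rn.from_matrix(M).as_quat(),1)
      out=[ctrl.ik(seat+a*(.108+k)+.0187*z,q(M)) for k in (0,.05,.1)]
      if out[0] is None: continue
      # final: rotate a->up about side, then yaw
      ax=np.cross(a,[0,0,1]);ax/=np.linalg.norm(ax);M1=R(ax,np.pi/4)@M
      fin=[]
      for w in range(-180,180,30):
        Mw=R([0,0,1],np.radians(w))@M1
        if ctrl.ik(fos+[0,0,.02+.108]+.0187*Mw[:,2],q(Mw)) is not None: fin.append(w)
      print(np.degrees([phi,al]).round(),s,'z',z.round(2),[o is not None for o in out],'fin',fin,out[0].round(2))
print(time.time()-t0,get_state()['time'])
```

```text
[-60.  15.] 1 z [ 0.54  0.32 -0.77] [True, True, False] fin [-180, -150, -120, -90, -60, -30, 0, 30, 60, 90, 120, 150] [ 0.43  0.75 -1.22  2.44  2.15  0.75 -1.64]
[-60.  15.] -1 z [ 0.54  0.32 -0.77] [True, True, False] fin [-180, -150, -120, -90, -60, -30, 0, 30, 60, 90, 120, 150] [ 0.43  0.75 -1.22  2.44  2.15  0.75  1.5 ]
[-60.  30.] 1 z [ 0.35  0.5  -0.79] [True, True, True] fin [-180, -150, -120, -90, -60, -30, 0, 30, 60, 90, 120, 150] [ 0.62  0.79 -1.22  2.3   1.87  0.34 -1.16]
[-60.  30.] -1 z [ 0.35  0.5  -0.79] [True, True, True] fin [-180, -150, -120, -90, -60, -30, 0, 30, 60, 90, 120, 150] [ 0.53  0.69 -1.02  2.3   2.21  0.18  1.63]
[-60.  45.] 1 z [ 0.14  0.65 -0.75] [True, True, True] fin [-180, -90, -60, -30, 0, 30, 60, 90, 120, 150] [ 0.58  0.75 -0.93  2.13 -0.4   0.25  1.23]
[-60.  45.] -1 z [ 0.14  0.65 -0.75] [True, True, True] fin [-180, -90, -60, -30, 0, 30, 60, 90, 120, 150] [ 0.16  0.59 -0.25  2.13 -1.23  0.6  -1.1 ]
[-60.  60.] 1 z [-0.08  0.75 -0.66] [True, True, True] fin [-180, -60, -30, 0, 30, 60, 90, 120, 150] [ 0.58  0.86 -0.87  1.94 -0.4   0.62  1.31]
[-
[... 7118 characters left out ...]
[ 0.18 -0.73 -0.66] [True, True, True] fin [-180, -150, -120, -90, -60, -30, 0, 30, 60] [-0.96  0.81  0.26  1.7   0.58  1.18 -1.83]
[60. 75.] 1 z [-0.01 -0.85 -0.52] [True, True, True] fin [-180, -150, -120, -30, 0, 30, 60] [-0.47  1.01 -0.61  1.47  0.91  1.88  0.97]
[60. 75.] -1 z [-0.01 -0.85 -0.52] [True, True, True] fin [-180, -150, -120, -30, 0, 30, 60] [-0.92  0.96  0.26  1.48  0.5   1.48 -1.75]
[60. 90.] 1 z [-0.2  -0.91 -0.35] [True, True, True] fin [-180, -150, -120, -30, 0, 30, 60] [-0.83  1.1   0.2   1.27  0.5   1.79  1.4 ]
[60. 90.] -1 z [-0.2  -0.91 -0.35] [True, True, True] fin [-180, -150, -120, -30, 0, 30, 60] [-0.88  1.11  0.3   1.27  0.45  1.76 -1.68]
23.69558835029602 1.05
```

```bash
cat >> h.py <<'E'
def R(axis,t): return Rn.from_rotvec(np.array(axis)*t).as_matrix()
def Q(M): return np.roll(Rn.from_matrix(M).as_quat(),1)
psi=.1725
a=np.array([-np.cos(psi),-np.sin(psi),1])*.70711
side=np.cross([0,0,1],-a);side/=np.linalg.norm(side)
z=R(side,np.radians(30))@(-a); M0=np.c_[np.cross(side,z),side,z]
seat=np.array([.5985,.2125,.044])
E
python3 - <<'E'
from h import *
# fossil estimates
for n in ('scene','side'):
    im,d=vision.grab_frame(n)
    for t in ('fossil','dish_fossil'):
        for r in models.masks_of(n,t):
            p=pts(n,d,r['mask'])
            if len(p)and np.linalg.norm(np.median(p,0)[:2]-[.49,0])<.03:
                if t=='fossil': p=p[p[:,2]>.010]
                print(n,t,np.median(p,0).round(4),((np.percentile(p,2,0)+np.percentile(p,98,0))/2).round(4),np.ptp(p,0).round(3), cv2.minEnclosingCircle(p[:,:2].astype(np.float32)))
ctrl.movep(seat+a*.108+.0187*z-.15*z,Q(M0))
im,d=vision.grab_frame('wrist');cv2.imwrite('pics/w1.png',im);np.save('w1.npy',d)
for t in ('handset','cradle','fossil','dish_fossil'):
    for r in models.masks_of('wrist',t):
        p=pts('wrist',d,r['mask']);print(t,round(r['p'],2),np.round(r['point']),r['mask'].sum(),np.median(p,0).round(3))
        if t=='handset': np.save('hm.npy',r['mask'])
print(get_state()['time'],get_state()['tcp_pos'])
E
```

```text
scene fossil [ 0.4913 -0.0034  0.0158] [ 0.4919 -0.0026  0.0158] [0.041 0.035 0.015] ((0.4907097816467285, -0.00410130899399519), 0.020710961893200874)
scene dish_fossil [ 0.4906 -0.013   0.0064] [ 0.4889 -0.009   0.0093] [0.091 0.09  0.026] ((0.489196240901947, -0.007756979204714298), 0.04691515862941742)
side fossil [ 0.493  -0.0031  0.0149] [ 0.4938 -0.003   0.0148] [0.039 0.035 0.011] ((0.4943265914916992, -0.004267815966159105), 0.020052175968885422)
side dish_fossil [ 0.4881 -0.0144  0.0051] [ 0.4916 -0.0089  0.0086] [0.088 0.091 0.017] ((0.4910176992416382, -0.008139293640851974), 0.04635489359498024)
handset 0.71 [260. 175.] 2227 [0.503 0.2   0.142]
cradle 0.71 [261. 148.] 4595 [0.547 0.208 0.019]
cradle 0.69 [371. 223.] 4588 [0.605 0.362 0.019]
fossil 0.7 [83. 78.] 1206 [0.49  0.004 0.013]
dish_fossil 0.63 [62. 71.] 4868 [ 0.487 -0.014  0.002]
dish_fossil 0.55 [ 86. 172.] 3751 [ 0.612 -0.007  0.002]
2.6083 [0.49050723 0.1929059  0.2469013 ]
```

View pics/w1.png

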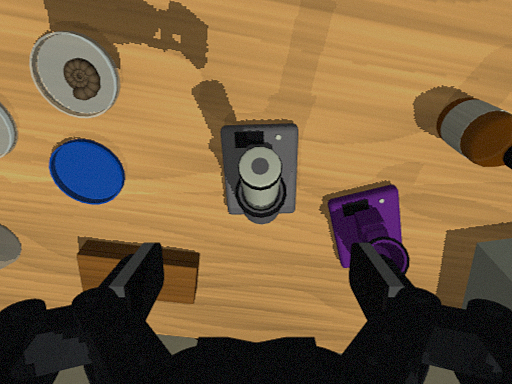

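Run:
```python
from h import *
from scipy.optimize import least_squares
d=np.load('w1.npy');m=np.load('hm.npy')
f=pts('wrist',d,cv2.erode(m.astype(np.uint8),np.ones((3,3)))>0)
tt=(f-seat)@a; print('t',np.percentile(tt,[1,10,50,90,99]))
fc=f[tt>.138];print('cap centre',len(fc),fc.mean(0),'pred',seat+a*.145)
f=f[(tt<.138)&(tt>.08)]
def g(v,k=.7854):
    o=seat+a*.11+v[0]*side+v[1]*np.cross(side,a);A=R([0,0,1],v[2])@a
    w=f-o;t=w@A;return np.linalg.norm(w-np.outer(t,A),axis=1)-.0175
s=least_squares(g,[0,0,0],loss='soft_l1',f_scale=.002);print(s.x,np.degrees(s.x[2]),np.abs(g(s.x)).mean(),len(f))
print(side,np.cross(side,a))
im=cv2.imread('pics/w1.png');cv2.imwrite('pics/w1f.png',cv2.resize(im[20:130,20:140],None,fx=5,fy=5,interpolation=cv2.INTER_CUBIC))
# project seat,axis,fossil into wrist
c=cam('wrist');H=c['hand_eye'];S=get_state();Rt=Rn.from_quat(np.roll(S['eef_rot'],-1)).as_matrix()
for X in (seat+a*.145,seat+a*.075,[.49,0,.018],[.492,-.003,.018],[.4900,-.0085,.013]):
    p=H[:3,:3].T@(Rt.T@(np.array(X)-S['tcp_pos'])-H[:3,3]);uv=c['mtx']@p;print(X,(uv[:2]/uv[2]).round(1))
```

```text
t [0.05254105 0.08588062 0.14311742 0.14441121 0.14510202]
cap centre 1386 [0.49792661 0.19822365 0.1453978 ] pred [0.49749074 0.194901   0.14653095]
[ 0.00389699 -0.00222206  0.03146171] 1.8026233169540795 0.0001493282516122778 452
[-0.17164578  0.98515873  0.        ] [0.69661559 0.12137245 0.70711   ]
[0.49749074 0.194901   0.14653095] [256.  167.4]
[0.54625383 0.20339707 0.09703325] [256.1 189.2]
[0.49, 0, 0.018] [76.2 78.3]
[0.492, -0.003, 0.018] [73.5 79.7]
[0.49, -0.0085, 0.013] [70.2 75.9]
```

View pics/w1f.png

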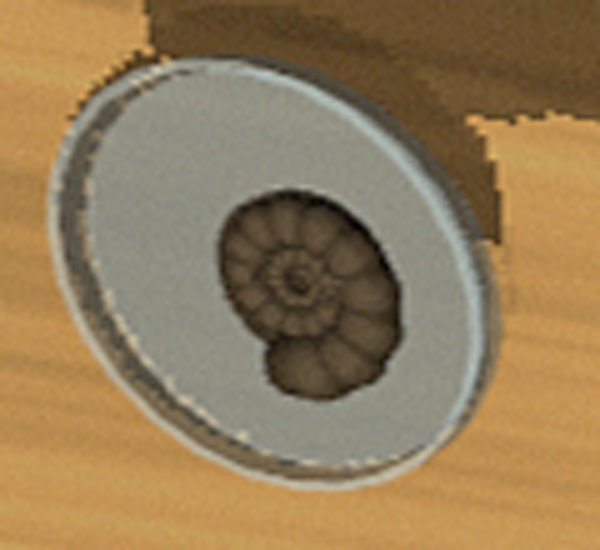

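Run:
```python
from h import *
Md=np.c_[[-1,0,0],[0,1,0],[0,0,-1.]]
ctrl.movep([.5,0,.2],Q(Md))
im,d=vision.grab_frame('wrist');cv2.imwrite('pics/w2.png',im);np.save('w2.npy',d)
for t in ('fossil','dish_fossil'):
    for r in models.masks_of('wrist',t)[:2]:
        m=r['mask'];p=pts('wrist',d,m);print(t,round(r['p'],2),np.round(r['point']),m.sum(),np.median(p,0).round(4))
        if t=='fossil':
            q=p[p[:,2]>.010];print(q.mean(0),(q.min(0)+q.max(0))/2,np.ptp(q,0),cv2.minEnclosingCircle(q[:,:2].astype(np.float32)))
        else:
            q=p[(p[:,2]>.009)&(p[:,2]<.016)];print('rim',len(q),cv2.minEnclosingCircle(q[:,:2].astype(np.float32)))
S=get_state();print(S['time'],S['tcp_pos'])
c=cam('wrist');H=c['hand_eye'];Rt=Rn.from_quat(np.roll(S['eef_rot'],-1)).as_matrix()
K=c['mtx']
def ray(u,v,zz):
    r=Rt@H[:3,:3]@np.linalg.solve(K,[u,v,1]);o=Rt@H[:3,3]+S['tcp_pos'];return o+r*(zz-o[2])/r[2]
for r in models.recognise('wrist','fossil')[:2]:print(r,ray(*r['point'],.018))
for u,v in ((256,192),(266,192)):print(u,v,ray(u,v,.018))
```

```text
fossil 0.7 [445. 229.] 9037 [0.5568 0.1949 0.0211]
[0.55866359 0.19640465 0.04098305] [0.56989892 0.20542431 0.06095044] [0.13569417 0.09607434 0.10189308] ((0.5687905550003052, 0.21223114430904388), 0.07286747545003891)
fossil 0.56 [254. 158.] 1101 [0.4911 0.0023 0.0139]
[0.49146498 0.0036349  0.01429459] [0.49230049 0.00330437 0.01453994] [0.04128747 0.03412409 0.00903084] ((0.4924432933330536, 0.0007502570515498519), 0.02095375768840313)
dish_fossil 0.86 [238. 153.] 4468 [ 0.4899 -0.0118  0.0031]
rim 689 ((0.491495817899704, -0.005515754222869873), 0.045028261840343475)
dish_fossil 0.74 [246. 259.] 4478 [ 0.6134 -0.0048  0.0033]
rim 652 ((0.612231433391571, -0.005124817136675119), 0.045423977077007294)
3.575 [0.50001677 0.00221529 0.20067559]
{'point': [256.3, 158.2], 'p': 0.74} [0.48951938 0.00342392 0.018     ]
256 192 [0.52627977 0.00326511 0.018     ]
266 192 [0.52623621 0.01401677 0.018     ]
```

View pics/w2.png

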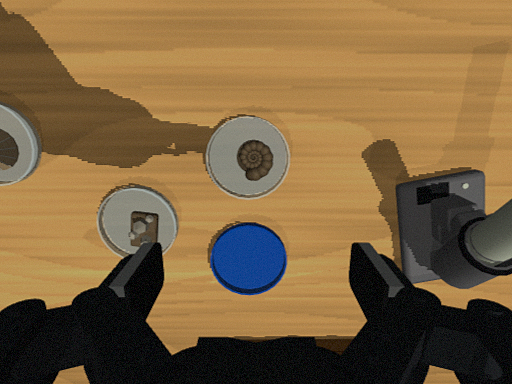

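```bash
cat >> h.py <<'E'
psi=.19
a=np.array([-np.cos(psi),-np.sin(psi),1])*.70711
G0=np.array([.5985,.2125,.044])+np.array([-np.cos(.1725),-np.sin(.1725),1])*.70711*.11+.0036*side-.0018*np.cross(side,a)
side=np.cross([0,0,1],-a);side/=np.linalg.norm(side)
z=R(side,np.radians(30))@(-a); M0=np.c_[np.cross(side,z),side,z]
seat=G0-a*.11
E
python3 - <<'E'
from h import *
G=G0-.001*a
T=G+.0187*z
ctrl.movep(T-.13*z,Q(M0)); ctrl.movel(T-.07*z,max_speed=.15)
im,d=vision.grab_frame('wrist');cv2.imwrite('pics/w3.png',im)
s=get_state();print(s['time'],s['tcp_pos'],T-.07*z,s['contact_force'])
E
```

```text
5.0333 [0.50809083 0.19984072 0.16986886] [0.5076563  0.20010311 0.16935461] [-0.69520058 -0.12388834  0.20086416]
```

View pics/w3.png

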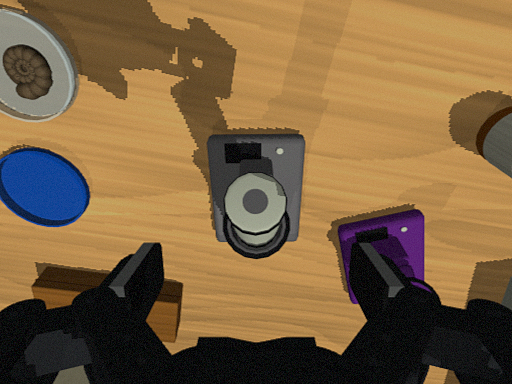

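The handset cap at (258,200) is centred between the fingers, whose inner edges are at about 160 and 350. It sits in the grey cradle. Next I'll descend and grip.

Run:
```python
from h import *
T=G0-.001*a+.0187*z
ctrl.movel(T,max_speed=.1)
s=get_state();print(s['time'],s['tcp_pos']-T,s['contact_force'])
ctrl.close_gripper(70)
s=get_state();print(s['time'],s['width'],s['tcp_pos']-T,s['contact_force'])
im,d=vision.grab_frame('wrist');cv2.imwrite('pics/w4.png',im)
im,d=vision.grab_frame('side');cv2.imwrite('pics/s4.png',cv2.resize(im[60:260,100:320],None,fx=3,fy=3))
```

```text
5.8833 [0.00013564 0.00027015 0.00049021] [-0.1250663  -0.25439685  0.67185286]
6.4083 0.03401878359301929 [ 7.48192657e-05 -1.65467482e-04  5.06036007e-04] [-1.62957605 -1.70226186  5.32725792]
```

View pics/w4.png

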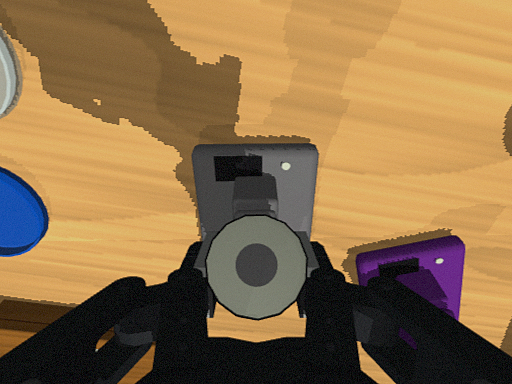

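View pics/s4.png

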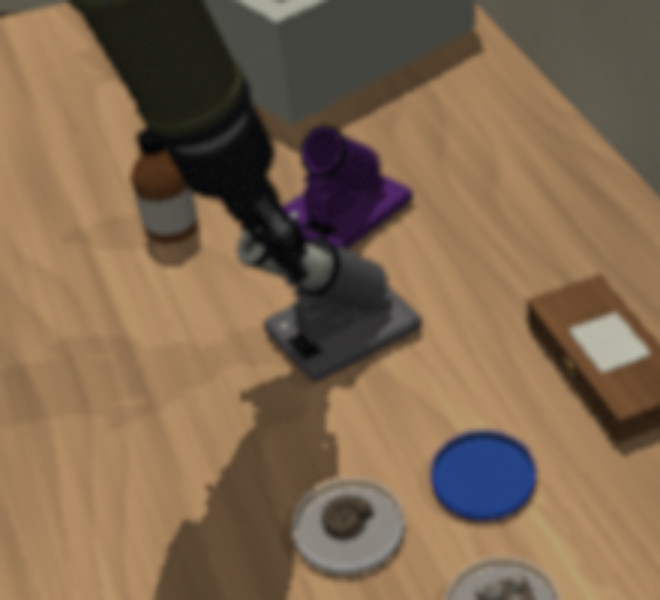

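The barrel is gripped across at 34 mm width, with the cap centred at (256,265). Now I'll draw it out along the slope.

Run:
```python
from h import *
T=G0-.001*a+.0187*z
for k in (.02,.06,.105):
    ctrl.movel(T+a*k,max_speed=.1)
    s=get_state();print(s['time'],s['width'],s['contact_force'])
p=s['tcp_pos']; 
ctrl.movel(T+a*.105+[0,0,.06],max_speed=.15)
im,d=vision.grab_frame('wrist');cv2.imwrite('pics/w5.png',im)
im,d=vision.grab_frame('side');cv2.imwrite('pics/s5.png',cv2.resize(im[60:260,100:320],None,fx=3,fy=3))
s=get_state();print(s['time'],s['width'],s['contact_force'],s['wrist_torque'],s['qpos'].round(2))
q=s['qpos']
ax=np.cross(a,[0,0,1]);ax/=np.linalg.norm(ax);M1=R(ax,np.pi/4)@M0
for w in range(-180,180,30):
    Mw=R([0,0,1],np.radians(w))@M1
    L=np.array([.491,0,.038]);o=[ctrl.ik(L+[0,0,.109+h]+.0187*Mw[:,2],Q(Mw)) for h in (0,.1)]
    print(w,Mw[:,2].round(2),[None if x is None else (x.round(2),np.abs(x-q).max().round(2)) for x in o])
```

```text
6.8583 0.03338974443576021 [0.99340786 0.30918595 0.12056865]
7.4083 0.0336066607061679 [ 0.15029162 -0.32095022 -1.85567311]
8.0083 0.03332281260332521 [ 0.25947911 -0.64980098 -1.62468395]
8.6583 0.0333815579314458 [ 0.74565086 -0.11820395 -1.74640894] [-0.08652245  0.41389441 -0.07774021] [ 0.05  0.2  -0.66  2.05  0.34  0.72  0.93]
-180 [ 0.49  0.09 -0.87] [(array([-0.1 ,  0.32,  0.16,  2.43,  4.09,  0.2 ,  0.82]), np.float64(3.75)), (array([-0.64,  0.14,  0.76,  2.28, -0.78,  0.34, -0.6 ]), np.float64(1.53))]
-150 [ 0.38  0.33 -0.87] [(array([ 0.66,  0.41, -0.59,  2.3 , -0.88,  0.22,  0.14]), np.float64(1.23)), (array([ 0.48,  0.19, -0.3 ,  2.16, -0.69,  0.57, -0.11]), np.float64(1.04))]
-120 [ 0.16  0.47 -0.87] [(array([ 0.59,  0.48, -0.41,  2.1 , -0.6 ,  0.62,  0.4 ]), np.float64(0.95)), (array([ 0.54,  0.32, -0.32,  1.98, -0.56,  0.89,  0.27]), np.float64(0.9))]
-90 [-0.09  0.49 -0.87] [(array([ 0.5 ,  0.57, -0.36,  1.89, -0.37,  0.94,  0.62]), np.float64(0.71)), (array([ 0.51,  0.45, -0.36,  1.77, -0.37,  1.17,  0.54]), np.float64(0.71))]
-60 [-0.33  0.38 -0.87] [(array([ 0.3
[... 703 characters left out ...]
7] [(array([ 0.09,  0.65, -0.67,  1.83,  0.73,  1.34,  1.87]), np.float64(0.94)), (array([ 0.16,  0.55, -0.77,  1.72,  0.66,  1.53,  1.98]), np.float64(1.05))]
90 [ 0.09 -0.49 -0.87] [(array([ 0.11,  0.58, -0.77,  2.04,  0.96,  1.18,  2.09]), np.float64(1.16)), (array([ 0.21,  0.45, -0.88,  1.92,  0.83,  1.34,  2.29]), np.float64(1.36))]
120 [ 0.33 -0.38 -0.87] [(array([ 0.2 ,  0.49, -0.84,  2.25,  1.23,  0.95,  2.32]), np.float64(1.39)), (array([ 0.35,  0.32, -0.96,  2.11,  0.97,  1.02,  2.67]), np.float64(1.74))]
150 [ 0.47 -0.16 -0.87] [(array([ 0.37,  0.4 , -0.84,  2.41,  1.58,  0.62,  2.58]), np.float64(1.65)), (array([-1.18,  0.26,  1.17,  2.27, -0.12,  0.29, -1.87]), np.float64(2.8))]
```

View pics/s5.png

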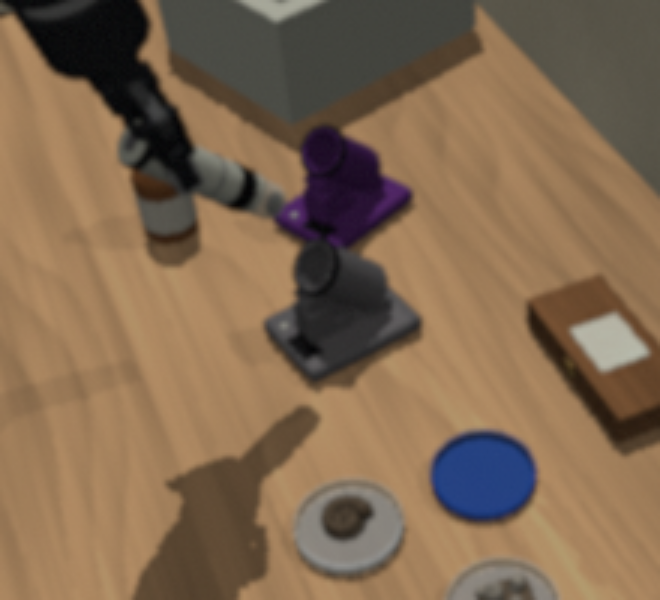

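View pics/w5.png

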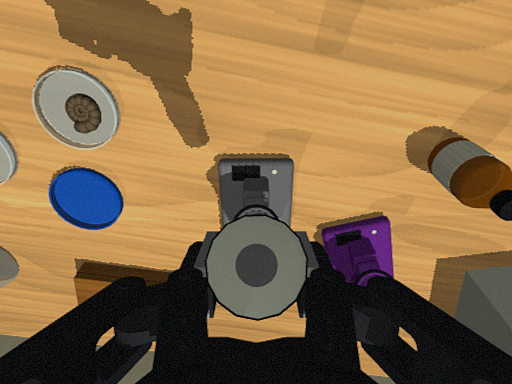

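```bash
cat >> h.py <<'E'
ax=np.cross(a,[0,0,1]);ax/=np.linalg.norm(ax);M1=R(ax,np.pi/4)@M0
def tcpfor(L,M=None,g=.109):
    M=M1 if M is None else M
    return np.array(L)+[0,0,g]+.0187*M[:,2]
E
python3 - <<'E'
from h import *
ctrl.movep(tcpfor([.491,0,.118]),Q(M1)); ctrl.pause(.3)
s=get_state();print(s['time'],s['width'],s['tcp_pos']-tcpfor([.491,0,.118]))
for n in ('scene','side'):
    im,d=vision.grab_frame(n);np.save(n+'6.npy',d);cv2.imwrite(f'pics/{n}6.png',im)
    for r in models.masks_of(n,'handset')[:2]:
        print(n,round(r['p'],2),np.round(r['point']),r['mask'].sum());
        if r['p']>.4: np.save(f'{n}6m{int(r["point"][0])}.npy',r['mask'])
a1=cv2.imread('pics/scene6.png');b=cv2.imread('pics/side6.png')
cv2.imwrite('pics/both6.png',np.hstack([cv2.resize(a1[90:250,140:300],None,fx=2.5,fy=3),cv2.resize(b[110:270,140:300],None,fx=2.5,fy=3)]))
E
```

```text
9.8167 0.03372895030929122 [-0.00019713  0.00088204  0.00086441]
scene 0.66 [212. 150.] 268
side 0.78 [206. 181.] 779
```

View pics/both6.png

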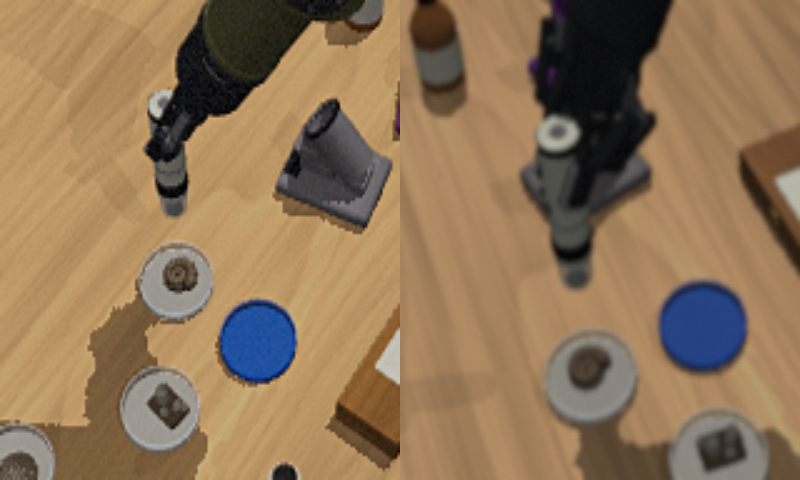

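The handset hangs near vertical above the fossil dish, in both views. I'll fit its axis from the depth to check.

Run:
```python
from h import *
import glob
from scipy.optimize import least_squares
F={}
for n in ('scene','side'):
    d=np.load(n+'6.npy');m=np.load(glob.glob(n+'6m*.npy')[0])
    p=pts(n,d,cv2.erode(m.astype(np.uint8),np.ones((3,3)))>0)
    p=p[np.linalg.norm(p[:,:2]-[.491,0],axis=1)<.04]
    pm=pts(n,d,m);pm=pm[np.linalg.norm(pm[:,:2]-[.491,0],axis=1)<.04]
    print(n,len(p),'z',np.percentile(pm[:,2],[0,2,50,98,100]).round(3))
    cap=pm[pm[:,2]>.258];print('cap',len(cap),np.median(cap,0))
    F[n]=p[(p[:,2]>.165)&(p[:,2]<.252)]
def fit(f):
    f=f.copy()
    for it in range(3):
        def g(v):
            A=np.array([v[2],v[3],1]);A/=np.linalg.norm(A);w=f-[v[0],v[1],.21];return np.linalg.norm(w-np.outer(w@A,A),axis=1)-.0175
        s=least_squares(g,[.491,0,0,0],loss='soft_l1',f_scale=.001);k=np.abs(g(s.x))<.004;f=f[k]
    v=s.x;print(len(f),'xy@.21',v[:2].round(4),'tilt deg',np.degrees(v[2:]).round(1),'lens xy',(v[:2]-v[2:]*.09).round(4),np.abs(g(v)).mean().round(4))
for n in F: fit(F[n])
fit(np.vstack(list(F.values())))
```

```text
scene 168 z [0.124 0.129 0.181 0.268 0.269]
cap 49 [ 0.48433874 -0.00586457  0.26547818]
side 599 z [0.121 0.127 0.202 0.265 0.278]
cap 194 [ 0.49032531 -0.00485883  0.26393211]
98 xy@.21 [ 0.488  -0.0007] tilt deg [ 0.9 -1. ] lens xy [0.4865 0.0009] 0.0012
285 xy@.21 [4.921e-01 2.000e-04] tilt deg [-0.1  0.1] lens xy [ 0.4923 -0.    ] 0.0007
368 xy@.21 [0.4915 0.0005] tilt deg [ 0.8 -0.1] lens xy [0.4903 0.0007] 0.001
```

Run:
```python
from h import *
for n in ('scene','side'):
    c=cam(n);o=-c['R'].T@c['t'];print(n,o)
    im,d=vision.grab_frame(n)
    for r in models.masks_of(n,'fossil'):
        p=pts(n,d,r['mask'])
        if len(p) and np.linalg.norm(np.median(p,0)[:2]-[.49,0])<.03:
            v,u=np.nonzero(r['mask']);uv=[(u.min()+u.max())/2,(v.min()+v.max())/2]
            for nm,w in (('cent',[u.mean(),v.mean()]),('bbox',uv)):
                k=c['R'].T@np.linalg.solve(c['mtx'],[*w,1]);print(nm,np.round(w,1),(o+k*(.010-o[2])/k[2]).round(4))
            t=p[p[:,2]>np.percentile(p[:,2],50)];print('top',t.mean(0))
im,d=vision.grab_frame('wrist');cv2.imwrite('pics/w7.png',im)
# kinematic lens projection into the cameras, for consistency
for n in ('scene','side'):
    c=cam(n)
    for X in ([.491,.0009,.119],[.491,.0009,.264]):
        p=c['mtx']@(c['R']@X+c['t']);print(n,X,(p[:2]/p[2]).round(1))
for n in ('scene','side'):
    im=cv2.imread(f'pics/{n}6.png');x,y=(185,100) if n=='scene' else (180,140)
    cv2.imwrite(f'pics/{n}6z.png',cv2.resize(im[y:y+110,x:x+70],None,fx=5,fy=5,interpolation=cv2.INTER_CUBIC))
cv2.imwrite('pics/z6.png',np.hstack([cv2.imread('pics/scene6z.png'),cv2.imread('pics/side6z.png')]))
```

```text
scene [ 1.07847829 -0.62447292  1.22279149]
cent [211.7 181.5] [ 0.4885 -0.0009  0.01  ]
bbox [212.  181.5] [ 4.894e-01 -4.000e-04  1.000e-02]
top [4.91541327e-01 3.97054269e-04 1.78021237e-02]
side [ 0.34326196 -0.57597415  0.7801564 ]
cent [215.  231.7] [ 4.928e-01 -4.000e-04  1.000e-02]
bbox [215.5 232. ] [ 0.4936 -0.0016  0.01  ]
top [4.93788221e-01 3.58319049e-04 1.68102698e-02]
scene [0.491, 0.0009, 0.119] [210.2 159.2]
scene [0.491, 0.0009, 0.264] [206.4 124.7]
side [0.491, 0.0009, 0.119] [209.7 202.1]
side [0.491, 0.0009, 0.264] [202.2 153.3]
```

View pics/z6.png

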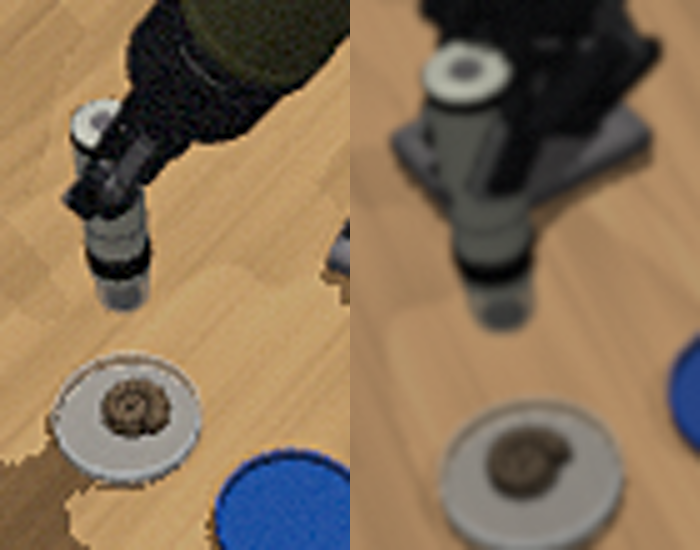

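View pics/w7.png

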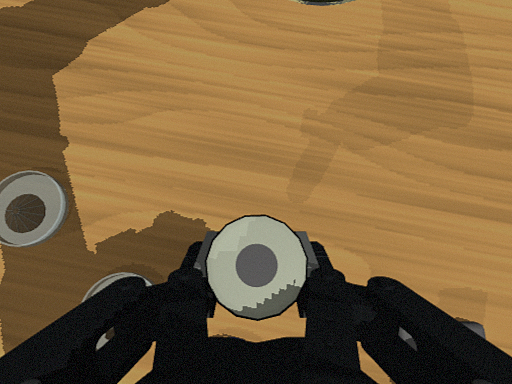

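Run:
```python
from h import *
L=[.4915,.0005,.038]
ctrl.movel(tcpfor(L)+[0,0,.02],max_speed=.08);ctrl.movel(tcpfor(L),max_speed=.03); ctrl.pause(.5)
s=get_state();print(s['time'],s['width'],s['tcp_pos']-tcpfor(L),s['contact_force'],np.abs(s['qd']).max())
for n in ('scene','side'):
    im,d=vision.grab_frame(n)
    for r in models.masks_of(n,'handset')[:1]:
        pm=pts(n,d,r['mask']);pm=pm[np.linalg.norm(pm[:,:2]-[.491,0],axis=1)<.03];print(n,r['p'],np.percentile(pm[:,2],[0,2,98]).round(4))
        t=pm[(pm[:,2]>.178)];print('cap',np.median(t,0).round(4))
    c=cam(n)
    for X in ([*L[:2],.038],[.4915,.0005,.018]):
        p=c['mtx']@(c['R']@X+c['t']);print(n,(p[:2]/p[2]).round(1))
    x,y=(185,110) if n=='scene' else (180,160)
    cv2.imwrite(f'pics/{n}8z.png',cv2.resize(im[y:y+100,x:x+70],None,fx=5.5,fy=5.5,interpolation=cv2.INTER_CUBIC))
cv2.imwrite('pics/z8.png',np.hstack([cv2.imread('pics/scene8z.png'),cv2.imread('pics/side8z.png')]))
```

```text
12.4833 0.03394175543342807 [8.04878116e-06 8.61893133e-06 3.63093044e-05] [-0.99155662  0.55844772 -1.1493235 ] 0.0017084349679577513
scene [212.1 176.2]
scene [212.6 180.1]
side 0.67 [0.0405 0.048  0.1853]
cap [ 0.4913 -0.0043  0.1834]
side [213.3 224.6]
side [214.1 229.7]
```

View pics/z8.png

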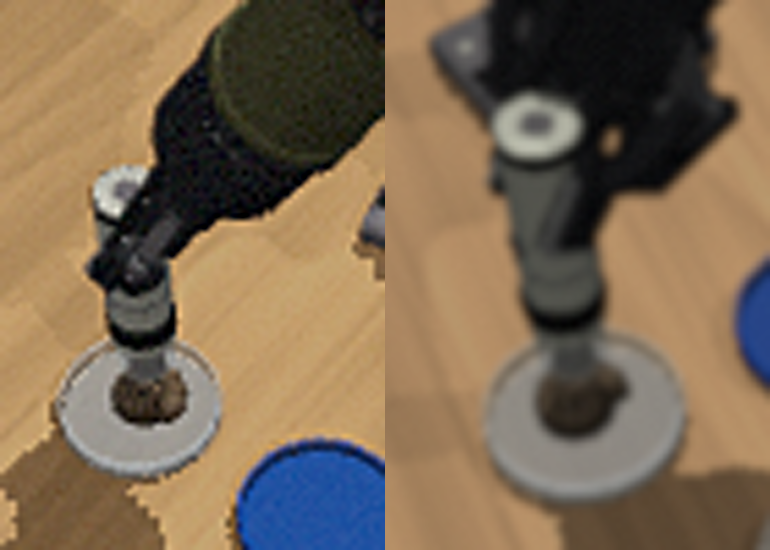

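Run:
```python
from h import *
ticket.close_job();s=get_state();print(s['time'],s['width'],s['contact_force'])
```

```text
the job is handed in; nothing more can be done
the job is handed in; nothing more can be done
```

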